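Close the bench micrometer on the collet by its ratchet

TASK

Two bench micrometers stand on the worktop. On the one that has the round collet standing on its anvil, turn the knurled ratchet at the very top clockwise (seen from above) until the spindle has come down on the collet and the ratchet slips, going on through a few clicks (a good fifth of a turn in all, about 80 degrees, in one grasp, is enough), then let go, so that the collet stays clamped. Leave the micrometer with the flat gauge block as it is.

Things in the scene. Friction and masses are not known exactly. Their poses are not given: they have to be found in the camera images.
- mic_a: the bench micrometer that holds the collet, fixed to the worktop: dark base 112 x 80 x 20 mm, a column at its back, and an arm (underside 85 mm, top 107 mm above the worktop) that carries an upright micrometer head over the anvil. Origin: centre of the underside; its x axis points from the open front to the column, z up. The measuring axis (anvil, spindle, thimble, ratchet) stands at x = -20 mm, y = 0 in this frame. Nothing of it is higher than the ratchet.
- mic_a_ratchet_mid (a point): middle of that micrometer's ratchet: a knurled upright steel cylinder 18 mm across and 28 mm tall (147 to 175 mm above the worktop; this point at 161 mm), free on all sides. Right below it (112 to 145 mm) is the thicker thimble, 31 mm across, which is not to be gripped. Turning the ratchet clockwise seen from above takes about 0.03 N m while the thimble goes with it and the spindle comes down, and 0.06 N m once it slips. It does not move up or down.
- mic_a_thimble (a joint): angle of that micrometer's thimble, rad, growing clockwise seen from above as the spindle comes down 1.5 mm per rad; it stays where it is left. It starts at 0 to 0.4 and stops, with the spindle firmly on the collet, at about 0.9 (it touches at about 0.55; the rest is give).
- mic_a_ratchet (a joint): angle by which the ratchet has slipped clockwise on the thimble, rad: 0 at the start, it grows only while the thimble is stopped by the clamped collet; from 0.2 on it has slipped enough, and more does no harm.
- mic_a_spindle: that micrometer's spindle, an upright steel rod 12 mm across; origin: centre of its flat lower face, 0.2 to 0.8 mm above the collet at the start.
- mic_a_anvil (a point): centre of the round anvil's top, 34 mm across, 28 mm above the worktop.
- collet: steel spring collet, round, 20 mm across and 31 mm tall, standing loose on the anvil of mic_a under the spindle; origin: centre of its underside, z up.
- mic_b: the other micrometer, just like mic_a, with a flat upright gauge block (10 x 40 x 30 mm) on its anvil; same frame as mic_a; to be left alone.
- mic_b_thimble (a joint): angle of mic_b's thimble, rad, 0 to 0.2 at the start; to be left.
- mic_b_ratchet (a joint): slip angle of mic_b's ratchet, rad, 0 at the start; to be left.

How it is judged:
At the end, for the whole second after the job is handed in: The ratchet of mic_a has slipped at least 0.2 rad (11 degrees) on its thimble, and the released spindle presses on the collet with more than 3 N, the collet upright (within 10 degrees) and within 10 mm of the middle of the anvil (value of joint mic_a_ratchet above 0.2 rad and contact force between mic_a_spindle and collet above 3 N and distance between collet and mic_a_anvil below 0.01 m and angle between collet's own z axis and vertical below 0.17 rad); the robot touches nothing.
It fails at once if the thimble or the ratchet of the other micrometer is turned by some 0.2 rad or more (value of joint mic_b_thimble above 0.4 rad or value of joint mic_b_thimble below -0.2 rad or value of joint mic_b_ratchet above 0.2 rad).
It also fails if it takes over 29 s, if anything falls off the work surface, if the arm or the gripper's body presses on something with over 40 N, if the wrist force passes 120 N, or if a joint passes its speed limit or range.

ROBOT

A 7-joint arm with a two-finger parallel gripper is mounted at the origin on a cart in front of the work surface, level with it; the furniture and walls round the work are solid. World frame = base frame: x ahead of the robot, y to its left, z up, the work surface at z = 0. Lengths are in m, angles in rad, forces in N, time in s.
With the tool pointing down it reaches from about 0.4 to 0.75 m from the base axis. Payload 19.5 kg.
Tool frame: the origin (TCP) lies on the centre line of the jaws, within the pads' length; the fingertips stand 22 mm ahead of it and the grasp point (between the pads) lies 3 mm ahead of it (finger_overhang is the distance from the TCP to the fingertips, in m); x points along the fingers, z is the direction in which the jaws open and shut, and the axes are right-handed (so a half turn about x gives the same grasp; the last joint's range is limited). The gripper opens to 85 mm and grips with 20 to 120 N. Pads are 22 mm wide; open, the fingers measure 114 mm over their backs; the gripper's body (76 mm by 85 mm) begins 54 mm behind the grasp point. The pads swing forward as they close: fully open they stand 13 mm farther back than shut.
Start: joints at [1.161, 0.707, -0.028, 1.485, 0.022, 0.951, -0.075], TCP at [0.207, -0.537, 0.216] pointing down, gripper open.
Joint ranges: [-2.71, 2.71], [-0.32, 2.16], [-1.57, 1.52], [0, 2.45], [-1.46, 4.6], [0, 2.02], [-2.83, 2.83]. Speed limits (rad/s): [1.89, 1.89, 2.57, 2.57, 3.01, 3.01, 3.01].

INTERFACE

Orientations are given as a rotation vector (axis times angle).
In Python, from station import read_state, grab_frame, camera_params, close_job, finger_overhang gives the robot as it stands.
- The arm moves only by the tool carry_out, never from a script. Its argument "series" is text: rows parted by semicolons, each of 7 numbers parted by spaces: the shift along the tool's x, y, z in mm, then the turn, a rotation vector about the tool's x, y, z in rad, then the closure, from 0 (fully open) to 1 (shut). A call has 1 to 20 rows; each row is the pose to reach, as a shift and turn from the pose commanded when the call began, along the tool's axes at that moment; what a row does not reach only later rows make up. A row lasts 1/8 s, in which the tool goes at most 62.5 mm and 10.7 degrees, less where a joint would pass 70% of its speed; a pose out of reach is approached as far as the arm can. A call with a gripper value outside its range is refused whole. The fingers move at their own pace and stop on an object; "newtons" is the grip in N (left out, the last holds). Time passes only in rows, so rows that repeat a pose let the fingers close. It gives the time, the measured TCP pose, the force and the opening at its end, in the units of the state.
- read_state(): the state, without advancing time (a new reading comes with each control period).
- grab_frame(name): name is "scene" or "top" or "wrist"; returns (picture, depth): 384x512x3 uint8, red, green, blue; 384x512 float32, m along the optical axis (not along the pixel's ray), 0 where there is no reading.
- camera_params(name): a dict with "fx", "fy", "cx", "cy" (pixels), "world_to_cam" (4x4, takes a point from world to camera coordinates); the wrist camera has in their place "tool_from_camera" (4x4, takes a point from camera to tool coordinates, whose origin is the TCP and whose axes are the tool frame's). Camera axes: x right, y down, z forward; pixel columns grow to the right and rows downward; lengths in m; the calibration is good to about 2 mm. The wrist camera is an equidistant fisheye: a pixel r from the principal point sees the ray r / f radians off the axis. A picture is of the moment at which its call begins: read the wrist's pose just before it. camera_params takes no time and is no camera call.
- close_job(): hands the job in, once; it reports no verdict.
The state is a dict: "time_s": time; "joint_positions": joint angles; "joint_velocities": joint speeds; "effort": joint torques, N m; "tcp_pos": TCP position; "ee_rot": TCP orientation; "ft_force": force on the tool from outside, world axes, zero at the start; "moment": the same for the moment, N m; "width": finger opening in m.
Only numpy, scipy, OpenCV 4.12 (cv2) and the standard library are available. Lean on these libraries where they do the work, as an engineer would, in place of code of your own. Each camera call takes 0.05 s, during which the arm holds its last target.

## Working session

There is one attempt and no reset: what is moved stays moved. The work goes in short steps, Python scripts to look and compute and a tool call to move; the robot and the scene stay as the last step left them, time stands still between calls to the robot, and variables do not carry over. Pictures are saved under pics/ and viewed, and the job is handed in when it is done.

Besides the shell and the picture viewer there is one more tool, called after "Emit:" by a JSON object that holds its "method" and its "body". carry_out: Moves the arm, as the interface text tells. Its arguments: {"type":"object","properties":{"series":{"type":"string"},"newtons":{"type":"number"}},"required":["series"]}

```bash
ls; mkdir -p pics; python3 - <<'E'
from station import *
import cv2,numpy as np
s=read_state(); print({k:np.round(v,4).tolist() for k,v in s.items()}, finger_overhang)
for n in ("scene","top"):
    im,d=grab_frame(n); cv2.imwrite(f"pics/{n}0.png",im[:,:,::-1]); np.savez(f"{n}0.npz",im=im,d=d)
    p=camera_params(n); print(n,{k:np.round(v,4).tolist() for k,v in p.items()})
E
```

```text
pics
{'time_s': 0.0, 'joint_positions': [1.1613, 0.7071, -0.0276, 1.485, 0.022, 0.9509, -0.0755], 'joint_velocities': [-0.0011, 0.0012, -0.0006, 0.0003, -0.0003, -0.0009, 0.0004], 'effort': [0.0004, -88.323, 1.2346, -23.6173, 0.0169, 0.0064, -0.0001], 'tcp_pos': [0.2066, -0.5363, 0.2158], 'ee_rot': [0.9348, 1.362, -0.9338], 'ft_force': [0.1184, 0.78, -0.875], 'moment': [-0.0096, -0.0021, -0.0664], 'width': 0.0853} 0.022
scene {'fx': 468.8826, 'fy': 468.8826, 'cx': 255.7459, 'cy': 183.8901, 'world_to_cam': [[-0.8448, -0.5349, 0.0136, 0.4591], [-0.4026, 0.6186, -0.6747, 0.3212], [0.3525, -0.5755, -0.7379, 0.7668], [0.0, 0.0, 0.0, 1.0]]}
top {'fx': 389.2561, 'fy': 389.2561, 'cx': 254.7768, 'cy': 194.3272, 'world_to_cam': [[-0.024, -0.9996, -0.0129, 0.0126], [-0.9933, 0.0254, -0.1129, 0.5617], [0.1132, 0.0101, -0.9935, 0.9073], [0.0, 0.0, 0.0, 1.0]]}
```

View pics/scene0.png

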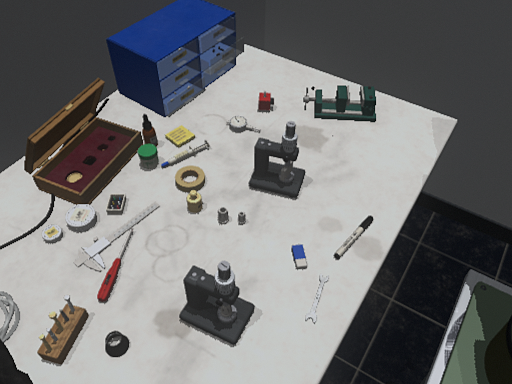

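View pics/top0.png

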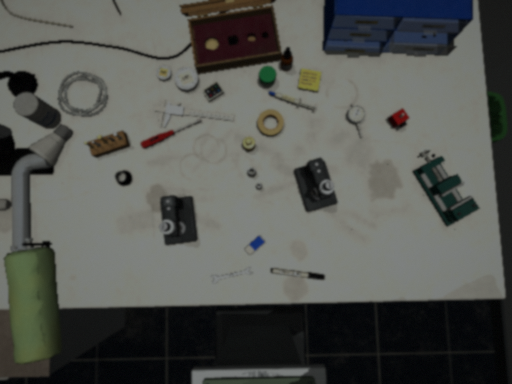

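```bash
python3 - <<'E'
import cv2,numpy as np
a=np.load("scene0.npz");im=a["im"][:,:,::-1]
c1=cv2.resize(im[110:210,230:330],(400,400),interpolation=cv2.INTER_CUBIC)
c2=cv2.resize(im[250:350,170:270],(400,400),interpolation=cv2.INTER_CUBIC)
out=np.clip(np.hstack([c1,c2]).astype(float)*1.8,0,255).astype(np.uint8)
cv2.imwrite("pics/crops.png",out)
a=np.load("top0.npz");im=a["im"][:,:,::-1]
c1=cv2.resize(im[150:220,285:355],(400,400),interpolation=cv2.INTER_CUBIC)
c2=cv2.resize(im[185:255,145:215],(400,400),interpolation=cv2.INTER_CUBIC)
out=np.clip(np.hstack([c1,c2]).astype(float)*1.8,0,255).astype(np.uint8)
cv2.imwrite("pics/cropt.png",out)
E
```

```text
(no output)
```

View pics/crops.png

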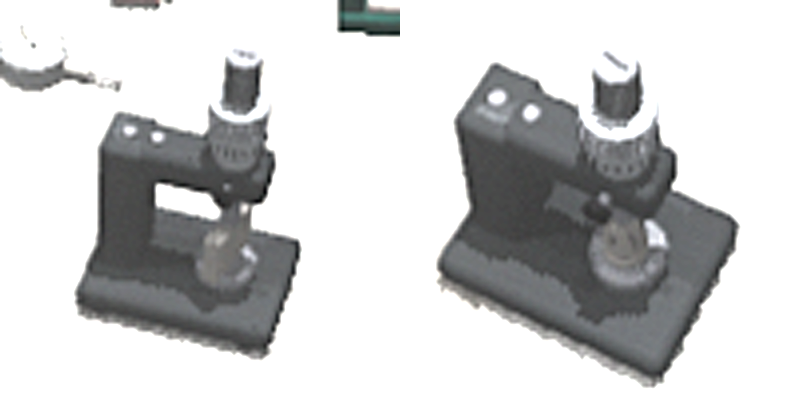

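View pics/cropt.png

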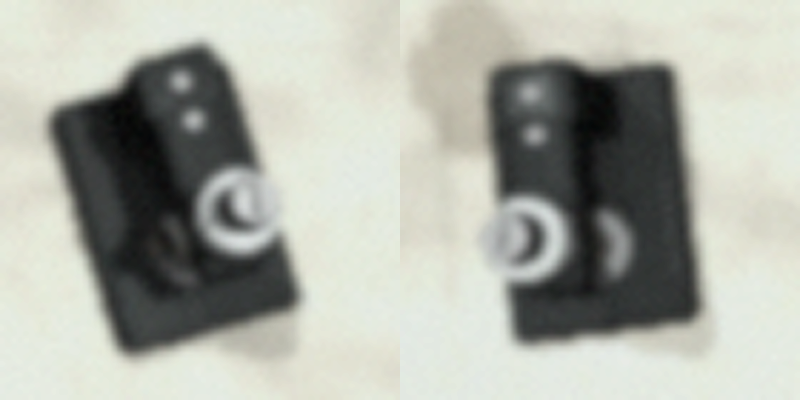

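```bash
python3 - <<'E'
import cv2,numpy as np
a=np.load("scene0.npz");im=a["im"][:,:,::-1];d=a["d"]
def f(r0,r1,c0,c1):
    c=cv2.resize(im[r0:r1,c0:c1],(400,560),interpolation=cv2.INTER_LANCZOS4).astype(float)
    return np.clip((c/255)**.6*330,0,255).astype(np.uint8)
cv2.imwrite("pics/z.png",np.hstack([f(154,189,273,298),f(290,325,212,237)]))
from station import camera_params
for n,rs in (("scene",[(157,186,3,274,298,3),(293,320,3,214,240,3)]),):
    p=camera_params(n);T=np.linalg.inv(p["world_to_cam"])
    for r in rs:
        print()
        for v in range(*r[:3]):
            o=[]
            for u in range(*r[3:]):
                z=d[v,u];q=T@[(u-p["cx"])/p["fx"]*z,(v-p["cy"])/p["fy"]*z,z,1];o.append("%4d,%4d,%3d"%tuple(q[:3]*1000))
            print(v," ".join(o))
E
```

```text
157  627,-213,  0  579,-138, 87  572,-139, 90  564,-136, 96  557,-136,100  554,-143, 96  548,-146, 97  543,-148, 98
160  621,-203,  1  616,-207,  1  611,-213,  0  560,-129, 96  555,-132, 95  558,-153, 77  548,-146, 88  581,-232,  0
163  608,-180, 18  602,-182, 20  606,-206, -2  599,-207,  0  562,-149, 69  558,-154, 67  560,-173, 50  576,-223,  0
166  602,-169, 21  595,-171, 22  591,-177, 20  586,-183, 18  563,-151, 58  559,-159, 53  560,-176, 38  571,-215,  0
169  598,-163, 19  592,-167, 18  586,-169, 20  564,-141, 56  558,-144, 57  558,-158, 45  564,-184, 19  557,-186, 22
172  591,-151, 23  587,-157, 20  578,-155, 27  562,-137, 52  558,-145, 47  559,-160, 34  555,-167, 29  553,-180, 19
175  588,-146, 20  583,-150, 19  568,-135, 40  560,-135, 45  560,-148, 34  557,-158, 27  551,-161, 28  549,-172, 19
178  583,-138, 20  577,-141, 20  567,-135, 32  562,-139, 31  557,-145, 29  552,-150, 27  548,-155, 25  544,-164, 19
181  578,-130, 20  574,-135, 18  567,-137, 21  560,-138, 23  555,-143, 22  549,-144, 25  544,-150, 22  540,-155, 20
184  573,-122, 21  569,-127, 19  563,-131, 19  557,-133,
[... 530 characters left out ...]
 196, 96  466, 194, 96  487, 158, 19  481, 157, 24
305  515, 183, 19  510, 180, 19  479, 209, 96  488, 190, 57  483, 189, 62  480, 185, 58  485, 170, 29  483, 163, 20  479, 159, 18
308  511, 188, 21  507, 184, 19  499, 186, 28  486, 193, 55  482, 191, 55  479, 186, 50  482, 173, 26  477, 172, 30  475, 166, 22
311  508, 192, 20  501, 192, 25  494, 192, 33  486, 194, 46  482, 192, 46  479, 187, 41  479, 179, 28  475, 175, 27  472, 170, 20
314  505, 197, 19  499, 195, 22  493, 195, 29  486, 195, 35  481, 193, 38  478, 188, 34  475, 184, 30  472, 179, 25  469, 174, 19
317  501, 202, 20  496, 199, 21  489, 199, 28  485, 197, 30  480, 194, 30  477, 190, 27  472, 188, 29  471, 182, 19  466, 179, 18
```

View pics/z.png

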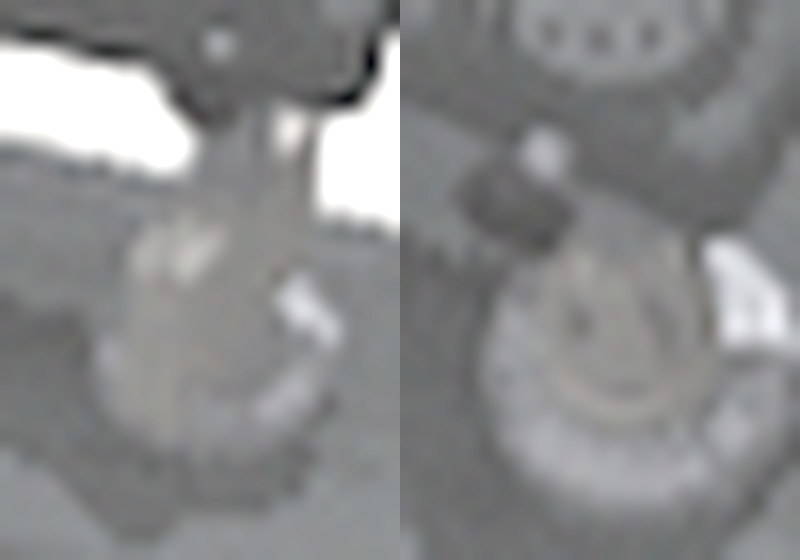

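The left crop (far micrometer, world ≈ (0.56,-0.15)) shows a flat block sticking out to one side. The right crop (near, around scene pixel (226,308)) shows a round, slotted collet, so mic_a is at about (0.48, 0.19). Next I'll find the axis of its ratchet.

```bash
cat > h.py <<'E'
import numpy as np
from station import camera_params
from scipy.optimize import least_squares
def cloud(n,f):
    d=np.load(f)["d"];p=camera_params(n);v,u=np.nonzero(d>0);z=d[v,u]
    P=np.c_[(u-p["cx"])/p["fx"]*z,(v-p["cy"])/p["fy"]*z,z,np.ones_like(z)]@np.linalg.inv(p["world_to_cam"]).T
    return P[:,:3],u,v
E
python3 - <<'E'
from h import *
for n in("scene","top"):
  P,u,v=cloud(n,n+"0.npz")
  for c in((.48,.185),(.555,-.15)):
    m=np.hypot(P[:,0]-c[0],P[:,1]-c[1])<.06
    Q=P[m]
    up=Q[Q[:,2]>.15]; print(n,c,len(up),"zmax",np.sort(Q[:,2])[-5:].round(4))
    t=Q[Q[:,2]>.17]; 
    print(" top mean",t.mean(0).round(4),len(t), "bbox",t.min(0).round(3),t.max(0).round(3))
    s=Q[(Q[:,2]>.149)&(Q[:,2]<.171)]
    if len(s)>6:
        r=least_squares(lambda q:np.hypot(s[:,0]-q[0],s[:,1]-q[1])-.009,c,loss="soft_l1",f_scale=.001);print(" ratchet fit",r.x.round(4),np.abs(r.fun).mean().round(4),len(s))
    s=Q[(Q[:,2]>.114)&(Q[:,2]<.142)&(np.hypot(*(Q[:,:2]-c).T)<.03)]
    if len(s)>6:
        r=least_squares(lambda q:np.hypot(s[:,0]-q[0],s[:,1]-q[1])-.0155,c,loss="soft_l1",f_scale=.001);print(" thimble fit",r.x.round(4),np.abs(r.fun).mean().round(4),len(s))
    b=Q[(Q[:,2]>.1)&(Q[:,2]<.11)]; print(" arm mean",b.mean(0).round(4),len(b))
E
```

```text
scene (0.48, 0.185) 198 zmax [0.1773 0.1774 0.1777 0.1777 0.1782]
 top mean [0.4859 0.1861 0.1747] 117 bbox [0.478 0.176 0.17 ] [0.495 0.195 0.178]
 ratchet fit [0.4871 0.1846] 0.0005 95
 thimble fit [0.4872 0.1845] 0.0005 153
 arm mean [0.5058 0.1918 0.1059] 531
scene (0.555, -0.15) 128 zmax [0.176  0.1764 0.1769 0.1772 0.1782]
 top mean [ 0.563  -0.1534  0.1744] 56 bbox [ 0.554 -0.164  0.17 ] [ 0.571 -0.144  0.178]
 ratchet fit [ 0.5559 -0.1426] 0.0024 78
 thimble fit [ 0.5644 -0.1561] 0.0009 130
 arm mean [ 0.5807 -0.1447  0.1057] 312
top (0.48, 0.185) 88 zmax [0.179  0.179  0.1791 0.1792 0.1807]
 top mean [0.4853 0.1849 0.1764] 65 bbox [0.477 0.177 0.172] [0.494 0.193 0.181]
 ratchet fit [0.4856 0.1857] 0.0011 25
 thimble fit [0.4854 0.1858] 0.0002 30
 arm mean [0.5102 0.1853 0.1074] 261
top (0.555, -0.15) 86 zmax [0.1785 0.1786 0.1786 0.1788 0.1818]
 top mean [ 0.5611 -0.1542  0.1762] 65 bbox [ 0.553 -0.163  0.17 ] [ 0.569 -0.146  0.182]
 ratchet fit [ 0.5617 -0.1546] 0.0007 25
 thimble fit [ 0.5615 -0.1548] 0.0003 24
 arm mean [ 0.584  -0.1451  0.1071] 240
```

```bash
python3 - <<'E'
from h import *
from station import *
from scipy.spatial.transform import Rotation as Ro
s=read_state();R=Ro.from_rotvec(s["ee_rot"]).as_matrix();print(R.round(3))
for n in("scene","top"):
  P,u,v=cloud(n,n+"0.npz")
  m=(P[:,2]>.12)&(P[:,0]>.1)&(P[:,0]<.85)&(abs(P[:,1])<.7)
  g=P[m]
  H,xe,ye=np.histogram2d(g[:,0],g[:,1],bins=[np.arange(.1,.86,.05),np.arange(-.7,.71,.1)])
  for i,j in np.argwhere(H>5):
    k=(g[:,0]>=xe[i])&(g[:,0]<xe[i+1])&(g[:,1]>=ye[j])&(g[:,1]<ye[j+1]);print(n,xe[i].round(2),ye[j].round(2),int(H[i,j]),g[k,2].max().round(3))
az0=-1.2022
T=np.array([.486,.185,.27])
p0=s["tcp_pos"];print(p0, s["tcp_pos"])
for f in np.linspace(0,1,9):
  az=az0+f*(np.arctan2(.185,.486)-az0);r=.575+f*(.520-.575)
  w=np.array([r*np.cos(az),r*np.sin(az),.27]);print(f.round(3),(R.T@(w-p0)*1000).round(0))
E
```

```text
[[-0.     0.933  0.36 ]
 [ 0.001  0.36  -0.933]
 [-1.    -0.    -0.001]]
scene 0.45 0.1 489 0.178
scene 0.45 0.2 16 0.143
scene 0.45 0.4 93 0.354
scene 0.5 -0.2 31 0.146
scene 0.5 0.1 6 0.146
scene 0.5 0.4 632 0.355
scene 0.55 -0.2 304 0.178
top 0.2 0.4 590 0.179
top 0.25 0.4 1228 0.181
top 0.3 0.4 1229 0.185
top 0.3 0.5 16 0.163
top 0.35 0.4 1191 0.186
top 0.35 0.5 32 0.174
top 0.4 0.4 1115 0.189
top 0.4 0.5 53 0.179
top 0.45 0.1 203 0.181
top 0.45 0.4 94 0.153
top 0.5 -0.2 26 0.148
top 0.55 -0.2 170 0.182
[ 0.20665803 -0.53632753  0.21588633] [ 0.20665803 -0.53632753  0.21588633]
0.0 [-54.   0.   0.]
0.125 [-54. 111. -18.]
0.25 [-54. 215. -56.]
0.375 [ -54.  308. -114.]
0.5 [ -54.  387. -187.]
0.625 [ -54.  449. -273.]
0.75 [ -54.  493. -369.]
0.875 [ -54.  516. -470.]
1.0 [ -54.  520. -573.]
```

Emit:
{"method": "carry_out", "body": {"series": "-54 0 0 0 0 0 0; -54 55 -5 -0.1 0 0 0; -54 111 -18 -0.2 0 0 0; -54 165 -35 -0.3 0 0 0; -54 215 -56 -0.4 0 0 0; -54 263 -84 -0.5 0 0 0; -54 308 -114 -0.6 0 0 0; -54 350 -150 -0.7 0 0 0; -54 387 -187 -0.8 0 0 0; -54 420 -230 -0.95 0 0 0; -54 449 -273 -1.1 0 0 0; -54 473 -321 -1.25 0 0 0; -54 493 -369 -1.4 0 0 0; -54 506 -420 -1.55 0 0 0; -54 516 -470 -1.7 0 0 0; -54 519 -522 -1.85 0 0 0; -54 520 -573 -2 0 0 0; -54 520 -573 -2.15 0 0 0; -54 520 -573 -2.3 0 0 0; -54 520 -573 -2.3 0 0 0", "newtons": 40}}

```text
time_s: 2.6
tcp_pos: [0.4859, 0.1849, 0.2701]
ee_rot: [-0.852, 1.398, 0.853]
ft_force: [0.2, -0.6, 0.4]
width: 0.0855
```

```bash
python3 - <<'E'
from station import *
import cv2,numpy as np
s=read_state(); print(np.round(s["joint_positions"],3),s["tcp_pos"],s["ee_rot"])
im,d=grab_frame("wrist"); cv2.imwrite("pics/w1.png",im[:,:,::-1]); np.savez("w1.npz",im=im,d=d,p=s["tcp_pos"],r=s["ee_rot"])
im,d=grab_frame("scene"); cv2.imwrite("pics/s1.png",im[:,:,::-1])
p=camera_params("wrist"); print({k:np.round(v,4).tolist() for k,v in p.items()})
E
```

```text
[-0.082  0.614 -0.635  1.582  0.398  1.078  0.276] [0.48591967 0.18492288 0.27005245] [-0.85249982  1.39766994  0.85325268]
{'fx': 297.3186, 'fy': 297.3186, 'cx': 257.7171, 'cy': 186.4386, 'tool_from_camera': [[0.0005, -0.2605, 0.9655, -0.1565], [-0.0004, -0.9655, -0.2605, 0.0665], [1.0, -0.0002, -0.0006, -0.0006], [0.0, 0.0, 0.0, 1.0]]}
```

View pics/w1.png

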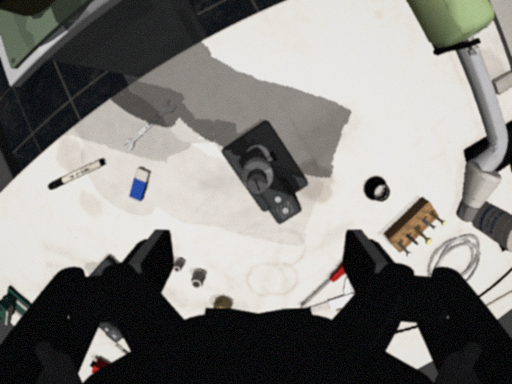

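View pics/s1.png

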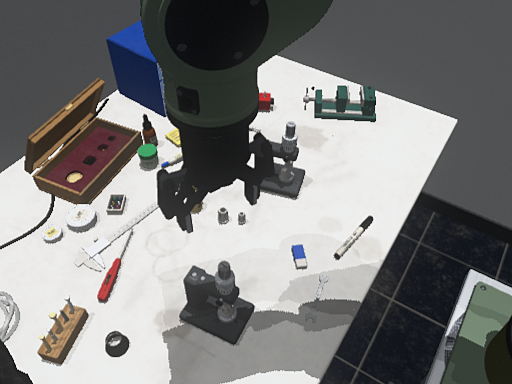

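```bash
python3 - <<'E'
from h import *
import cv2
from scipy.spatial.transform import Rotation as Ro
a=np.load("w1.npz");d=a["d"];p=camera_params("wrist");im=a["im"]
v,u=np.nonzero(d>0);z=d[v,u];x=u-p["cx"];y=v-p["cy"];r=np.hypot(x,y)+1e-9;th=r/p["fx"]
k=th<1.2;v,u,z,x,y,r,th=[q[k] for q in(v,u,z,x,y,r,th)]
C=np.c_[np.tan(th)*x/r*z,np.tan(th)*y/r*z,z,np.ones_like(z)]
Tl=(C@np.array(p["tool_from_camera"]).T)[:,:3]
R=Ro.from_rotvec(a["r"]).as_matrix();P=Tl@R.T+a["p"]
c=np.array([.486,.185]);k=np.hypot(*(P[:,:2]-c).T)<.03;Q=P[k]
t=Q[Q[:,2]>.171];print(len(t),t.mean(0),t.min(0),t.max(0))
for lo,hi,rr in((.15,.17,.009),(.114,.142,.0155)):
  s=Q[(Q[:,2]>lo)&(Q[:,2]<hi)]
  if len(s)>6:
    f=least_squares(lambda q:np.hypot(s[:,0]-q[0],s[:,1]-q[1])-rr,c,loss="soft_l1",f_scale=.001);print(f.x,len(s),abs(f.fun).mean())
cr=cv2.resize(im[130:230,210:310,::-1],(600,600),interpolation=cv2.INTER_CUBIC);cv2.imwrite("pics/w1c.png",cr)
E
```

```text
14072 [0.4731707  0.19179671 0.37168051] [0.45738792 0.16500497 0.17117313] [0.49339503 0.21496563 0.38903683]
[0.4844519  0.18347449] 89 0.00028751947427666495
[0.48447014 0.18350712] 126 0.00019825354459886764
```

View pics/w1c.png

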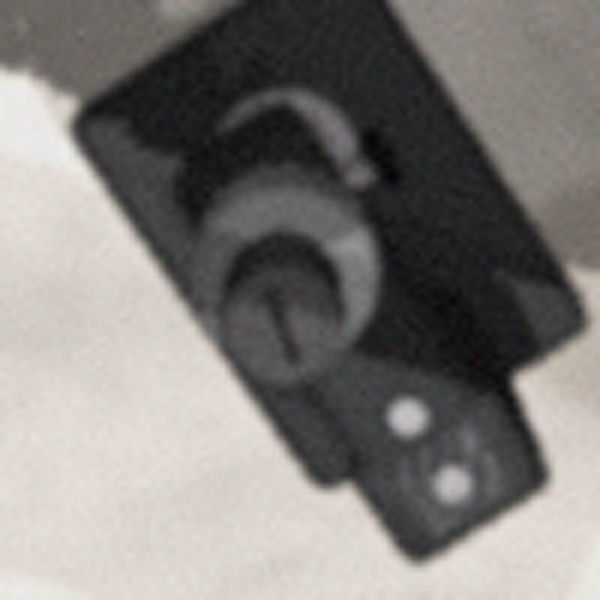

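The wrist crop shows the ratchet's slotted top at about full-image pixel (257,183). That puts the axis within 2 mm of the TCP axis in all three cameras, so I'll descend and grip.

Emit:
{"method": "carry_out", "body": {"series": "30 0 0 0 0 0 0; 60 0 0 0 0 0 0; 85 0 0 0 0 0 0; 97 0 0 0 0 0 0; 97 0 0 0 0 0 0; 97 0 0 0 0 0 0.5; 97 0 0 0 0 0 0.5; 97 0 0 0 0 0 0.5; 97 0 0 0 0 0 0.5", "newtons": 30}}

```text
time_s: 3.82
tcp_pos: [0.486, 0.1851, 0.1735]
ee_rot: [-0.853, 1.397, 0.853]
ft_force: [0.2, 0.7, -0.4]
width: 0.0427
```

```bash
python3 - <<'E'
from station import *
import cv2,numpy as np
s=read_state(); print(np.round(s["joint_positions"],3),s["tcp_pos"],s["ft_force"],s["width"])
im,d=grab_frame("wrist"); i2,_=grab_frame("scene"); cv2.imwrite("pics/w2.png",np.vstack([im[:,:,::-1]])); 
cv2.imwrite("pics/s2.png",cv2.resize(i2[180:360,140:320,::-1],(600,600),interpolation=cv2.INTER_CUBIC))
E
```

```text
[-0.121  0.729 -0.566  1.734  0.506  0.828  0.175] [0.48599758 0.18514325 0.17350032] [ 0.24280924  0.70332258 -0.43255209] 0.0427461147263474
```

View pics/w2.png

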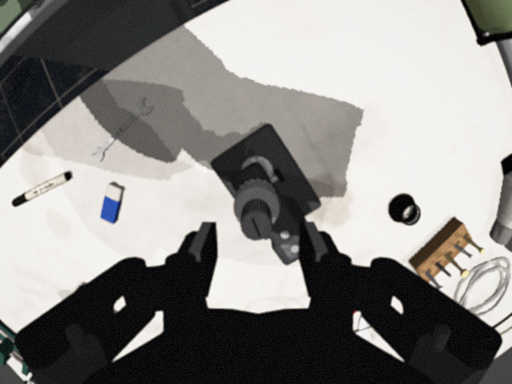

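View pics/s2.png

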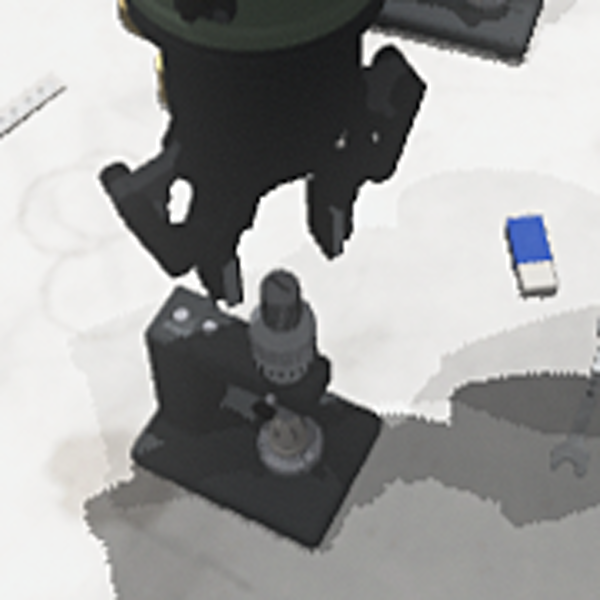

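The scene crop shows both fingertips (crop (232,303) and (333,257)) about level with the ratchet's top rather than around it. I'll measure the tips by depth before closing.

```bash
python3 - <<'E'
from h import *
from station import *
from scipy.spatial.transform import Rotation as Ro
s=read_state();im,d=grab_frame("scene");np.savez("s2.npz",im=im,d=d);im,d=grab_frame("wrist");np.savez("w2.npz",im=im,d=d,p=s["tcp_pos"],r=s["ee_rot"])
R=Ro.from_rotvec(s["ee_rot"]).as_matrix();print(R.round(3))
P,u,v=cloud("scene","s2.npz")
def tool(P):return (P-s["tcp_pos"])@R
for c0,c1,r0,r1 in((203,216,255,274),(232,246,240,260)):
  k=(u>=c0)&(u<c1)&(v>=r0)&(v<r1)&(P[:,2]>.11);Q=P[k]
  o=np.argsort(-v[k]);
  for i in o[:40:3]:print(u[k][i],v[k][i],Q[i].round(4),(tool(Q[i:i+1])[0]*1000).round(1))
p=camera_params("scene")
for w in([.486,.185,.175],[.486,.185,.1735-.022],[.486,.185,.147]):
  c=np.array(p["world_to_cam"])@[*w,1];print(w,p["fx"]*c[0]/c[2]+p["cx"],p["fy"]*c[1]/c[2]+p["cy"])
T=(P-s["tcp_pos"])@R*1000
k=(np.abs(T[:,1])<14)&(np.abs(T[:,2])<40)&(np.abs(T[:,2])>14)&(T[:,0]>-40)&(T[:,0]<30)
for sg in(1,-1):
  q=T[k&(T[:,2]*sg>0)];print(sg,len(q),q.max(0),q.min(0), np.sort(q[:,0])[-8:])
E
```

```text
[[ 0.    -0.89   0.456]
 [ 0.     0.456  0.89 ]
 [-1.     0.     0.   ]]
215 273 [0.5012 0.1888 0.1452] [ 28.2 -11.9  10.2]
209 271 [0.4897 0.215  0.1964] [-23.   10.4  28.3]
208 270 [0.4914 0.215  0.1974] [-24.    8.8  29. ]
212 270 [0.4885 0.2096 0.1928] [-19.4   8.9  23. ]
209 269 [0.4902 0.214  0.1998] [-26.4   9.4  27.6]
206 269 [0.4945 0.2155 0.1981] [-24.7   6.2  30.9]
211 269 [0.4885 0.2116 0.1981] [-24.7   9.8  24.7]
203 268 [0.4963 0.2195 0.2045] [-31.1   6.5  35.3]
211 268 [0.4883 0.2116 0.2009] [-27.5  10.   24.6]
207 268 [0.4944 0.2133 0.1979] [-24.5   5.3  28.9]
210 268 [0.4891 0.2129 0.2019] [-28.5   9.9  26.1]
206 267 [0.495  0.2145 0.2016] [-28.2   5.4  30.2]
212 267 [0.4874 0.2103 0.2026] [-29.2  10.2  23.1]
203 267 [0.496  0.2196 0.2075] [-34.1   6.8  35.2]
239 257 [0.4679 0.1704 0.1934] [-20.    9.3 -21.3]
237 256 [0.4725 0.1689 0.1904] [-17.    4.5 -20.6]
240 256 [0.4669 0.1693 0.1956] [-22.2   9.8 -22.8]
240 255 [0.4671 0.1689 0.1974] [-24.1   9.4 -23. ]
242 255 [0.4654 0.1662 0.1954] [-22.1   9.6 -26.2]
240 254 [0.4669 0.1691 0.2006] [-27.2   9.7 -22.9]
238 254
[... 265 characters left out ...]
.168  0.1979] [-24.5   2.1 -20.3]
241 251 [0.4661 0.1676 0.207 ] [-33.7   9.7 -24.6]
240 251 [0.4674 0.1683 0.2069] [-33.5   8.9 -23.4]
[0.486, 0.185, 0.175] 223.70866953568222 265.2757483693819
[0.486, 0.185, 0.1515] 224.27220555814793 273.6429829747538
[0.486, 0.185, 0.147] 224.37703365085025 275.1994429168108
1 91 [29.66386565 11.39714047 36.43591185] [-39.76349252  -7.23817367  14.20098835] [-19.50496074 -19.38980951  27.17325982  28.37155079  28.43122715
  28.81163897  29.0120797   29.66386565]
-1 107 [ 28.9114951   11.19860133 -14.03386734] [-39.84571163 -11.21704925 -34.23159284] [-19.73101549 -19.41863571 -17.87433194 -17.23847805 -17.20204178
 -17.04848452  28.40280661  28.9114951 ]
```

```bash
cat >> h.py <<'E'
def wcloud(f):
    from scipy.spatial.transform import Rotation as Ro
    a=np.load(f);d=a["d"];p=camera_params("wrist")
    v,u=np.nonzero(d>0);z=d[v,u];x=u-p["cx"];y=v-p["cy"];r=np.hypot(x,y)+1e-9;th=r/p["fx"]
    k=th<1.2;v,u,z,x,y,r,th=[q[k] for q in(v,u,z,x,y,r,th)]
    C=np.c_[np.tan(th)*x/r*z,np.tan(th)*y/r*z,z,np.ones_like(z)]
    Tl=(C@np.array(p["tool_from_camera"]).T)[:,:3]
    return Tl,Tl@Ro.from_rotvec(a["r"]).as_matrix().T+a["p"],u,v
E
python3 - <<'E'
from h import *
for f in("w1.npz","w2.npz"):
  T,P,u,v=wcloud(f)
  k=(np.hypot(P[:,0]-.486,P[:,1]-.185)<.012)&(P[:,2]<.186)&(P[:,2]>.165)
  h=np.histogram(P[k,2],bins=np.arange(.165,.187,.001));print(f,h[0])
  # table and arm heights
  k=(P[:,2]<.03)&(P[:,2]>-.03)&(np.hypot(P[:,0]-.45,P[:,1]-.2)<.2);print("table z",np.median(P[k,2]))
  k=(np.hypot(P[:,0]-.51,P[:,1]-.188)<.01);print("arm z",np.median(P[k,2]),k.sum())
  # finger tips
  for sg in(1,-1):
    k=(T[:,0]<.06)&(T[:,0]>-.06)&(np.abs(T[:,1])<.02)&(sg*T[:,2]>.015)&(sg*T[:,2]<.06)
    q=T[k]*1000;o=np.argsort(-q[:,0])[:12];print(sg,k.sum());print(np.c_[q[o].round(1),u[k][o],v[k][o]][:8])
E
```

```text
w1.npz [  2   7   8   4   5  11  10  25 143 121  17   0   0   0   0   0   0   0
   0   0   0]
table z -0.0010190872212190172
arm z 0.10591771209072377 176
1 1594
[[-2.68e+01 -7.30e+00  4.23e+01  3.42e+02  2.60e+02]
 [-2.71e+01 -4.80e+00  4.19e+01  3.42e+02  2.56e+02]
 [-2.72e+01  5.90e+00  4.23e+01  3.45e+02  2.37e+02]
 [-2.72e+01  7.50e+00  4.21e+01  3.45e+02  2.34e+02]
 [-2.72e+01 -5.90e+00  4.20e+01  3.42e+02  2.58e+02]
 [-2.72e+01  8.00e+00  4.25e+01  3.46e+02  2.33e+02]
 [-2.73e+01 -7.00e-01  4.19e+01  3.43e+02  2.49e+02]
 [-2.74e+01 -1.00e-01  4.19e+01  3.43e+02  2.48e+02]]
-1 1596
[[-26.3  -1.2 -43.9 172.  249. ]
 [-26.4  -5.2 -43.8 173.  256. ]
 [-26.6   7.3 -43.3 171.  234. ]
 [-26.7  -5.6 -43.7 173.  257. ]
 [-26.8  -7.4 -43.9 173.  260. ]
 [-26.8  -6.7 -43.8 173.  259. ]
 [-26.9   0.8 -43.5 172.  246. ]
 [-26.9   6.9 -43.3 171.  235. ]]
w2.npz [ 17  15  22  17  33  27  23  59 325 287  26   0   0   0   0   0   0   0
   0   0   0]
table z -0.000994301531963504
arm z 0.10585573305047782 244
1 1651
[[-1.56e+01 -1.00e-01  2.10e+01  2.99e+02  2.39e+02]
 [-1.67e+01 -3.60e+00  2.05e+01  2.98e+02  2.46e+02]
 [-1.71e+01 -4.00e+00  2.05e+01  2.98e+02  2.47e+02]
 [-1.71e+01 -2.20e+00  2.04e+01  2.98e+02  2.44e+02]
 [-1.72e+01 -4.60e+00  2.05e+01  2.98e+02  2.48e+02]
 [-1.72e+01  6.90e+00  2.09e+01  3.00e+02  2.28e+02]
 [-1.73e+01  9.80e+00  2.08e+01  3.00e+02  2.23e+02]
 [-1.74e+01  8.70e+00  2.08e+01  3.00e+02  2.25e+02]]
-1 1738
[[ 54.    4.7 -17.5 235.  193. ]
 [ 53.4   9.5 -15.2 238.  187. ]
 [ 51.8   9.2 -15.1 238.  188. ]
 [ 51.6   4.7 -17.3 235.  194. ]
 [ 51.4   7.  -15.8 237.  191. ]
 [ 50.6   4.2 -17.3 235.  195. ]
 [ 50.5   5.7 -16.5 236.  193. ]
 [ 39.5   6.8 -16.4 235.  196. ]]
```

Scene and wrist depth agree that the fingertips are about 27 mm **behind** the reported TCP when open and 17 mm behind it half closed. The stated value was 22 mm ahead. I'll trust the measurement and go 36 mm lower, which puts the tips at about 0.152, still above the thimble.

Emit:
{"method": "carry_out", "body": {"series": "12 0 0 0 0 0 0.5; 24 0 0 0 0 0 0.5; 32 0 0 0 0 0 0.5; 36 0 0 0 0 0 0.5; 36 0 0 0 0 0 0.5", "newtons": 30}}

```text
time_s: 4.65
tcp_pos: [0.4859, 0.1852, 0.1372]
ee_rot: [-0.854, 1.397, 0.854]
ft_force: [-0.1, -0.0, -0.5]
width: 0.0427
```

```bash
cat > look.py <<'E'
import sys
from h import *
from station import *
import cv2
from scipy.spatial.transform import Rotation as Ro
t=sys.argv[1]
s=read_state();print(s["time_s"],np.round(s["joint_positions"],3),np.round(s["tcp_pos"],4),np.round(s["ft_force"],1),np.round(s["moment"],2),s["width"])
i,d=grab_frame("wrist");np.savez(f"w{t}.npz",im=i,d=d,p=s["tcp_pos"],r=s["ee_rot"])
i2,d2=grab_frame("scene");np.savez(f"s{t}.npz",im=i2,d=d2)
a=cv2.resize(i[150:300,180:330,::-1],(400,400),interpolation=cv2.INTER_CUBIC);b=cv2.resize(i2[220:340,160:280,::-1],(400,400),interpolation=cv2.INTER_CUBIC)
cv2.imwrite(f"pics/l{t}.png",np.clip(np.hstack([a,b])*1.6,0,255).astype(np.uint8))
R=Ro.from_rotvec(s["ee_rot"]).as_matrix()
P,u,v=cloud("scene",f"s{t}.npz");T=(P-s["tcp_pos"])@R*1000
for sg in(1,-1):
  k=(abs(T[:,1])<14)&(T[:,2]*sg>10)&(T[:,2]*sg<40)&(T[:,0]<5)&(T[:,0]>-60);q=T[k];print("tip scene",sg,k.sum(),np.sort(q[:,0])[-4:].round(1))
E
python3 look.py 3
```

```text
4.65 [-0.143  0.78  -0.528  1.775  0.554  0.739  0.133] [0.4859 0.1852 0.1372] [-0.1 -0.  -0.5] [-0.03 -0.    0.04] 0.042655857756939385
tip scene 1 201 [2.2 4.  4.1 4.8]
tip scene -1 226 [-2.6 -0.8  2.2  3.4]
```

View pics/l3.png

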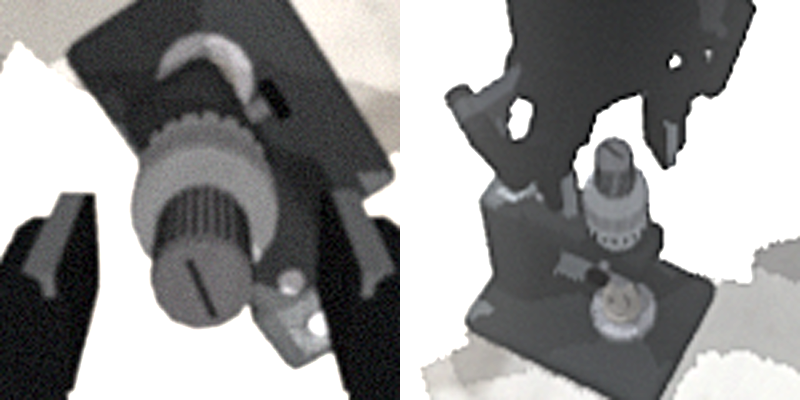

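Now the jaws straddle the ratchet. In the wrist crop the tips are at x≈97 and 318 and the ratchet centre is at 203, with the tips just above the thimble. Closing.

Emit:
{"method": "carry_out", "body": {"series": "0 0 0 0 0 0 0.7; 0 0 0 0 0 0 1; 0 0 0 0 0 0 1; 0 0 0 0 0 0 1; 0 0 0 0 0 0 1; 0 0 0 0 0 0 1", "newtons": 40}}

```text
time_s: 5.5
tcp_pos: [0.4857, 0.1844, 0.1377]
ee_rot: [-0.854, 1.398, 0.853]
ft_force: [-3.1, -4.7, 9.8]
width: 0.0168
```

```bash
python3 look.py 4
```

```text
5.5 [-0.142  0.779 -0.528  1.775  0.554  0.74   0.133] [0.4857 0.1844 0.1377] [-3.1 -4.7  9.8] [-1.06  0.74  0.04] 0.01677416729186429
tip scene 1 179 [4.  4.3 4.7 4.9]
tip scene -1 77 [-3.7 -3.1  0.9  2.4]
```

View pics/l4.png

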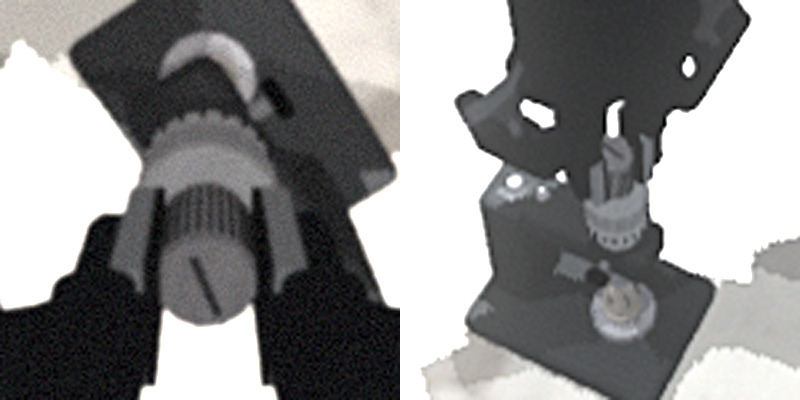

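Gripped: width 17 mm, with small forces. Now turn clockwise from above, which is positive about tool x (down), for about 97°, relieving 0.5 mm of vertical push.

Emit:
{"method": "carry_out", "body": {"series": "-0.5 0 0 0.05 0 0 1; -0.5 0 0 0.15 0 0 1; -0.5 0 0 0.25 0 0 1; -0.5 0 0 0.35 0 0 1; -0.5 0 0 0.45 0 0 1; -0.5 0 0 0.55 0 0 1; -0.5 0 0 0.65 0 0 1; -0.5 0 0 0.75 0 0 1; -0.5 0 0 0.85 0 0 1", "newtons": 40}}

```text
time_s: 6.72
tcp_pos: [0.4858, 0.1845, 0.1378]
ee_rot: [-0.191, 1.563, 0.19]
ft_force: [-2.2, -4.0, -0.4]
width: 0.0166
```

```bash
python3 look.py 5
```

```text
6.725 [-0.271  0.747 -0.281  1.779  0.314  0.66  -0.489] [0.4858 0.1845 0.1378] [-2.2 -4.  -0.4] [-0.92  0.28  0.03] 0.01664915546175358
tip scene 1 153 [-2.1 -1.9  2.1  3.8]
tip scene -1 148 [2.6 3.1 3.3 3.4]
```

View pics/l5.png

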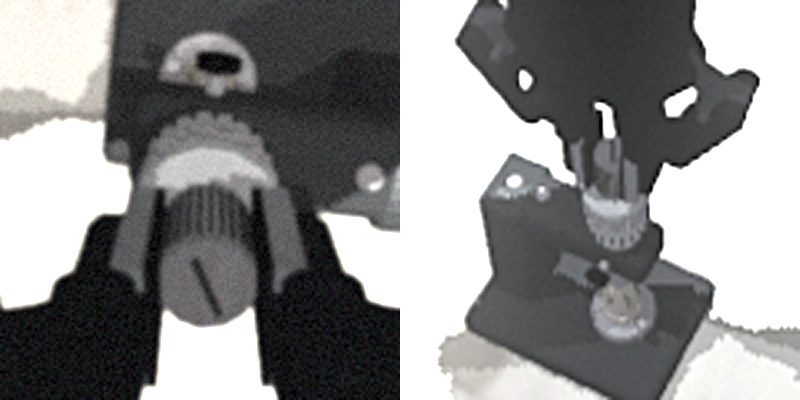

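The slot keeps the same angle relative to the jaws, so the grip isn't slipping. Continuing.

Emit:
{"method": "carry_out", "body": {"series": "0 0 0 0.1 0 0 1; 0 0 0 0.2 0 0 1; 0 0 0 0.3 0 0 1; 0 0 0 0.4 0 0 1; 0 0 0 0.5 0 0 1; 0 0 0 0.6 0 0 1; 0 0 0 0.7 0 0 1; 0 0 0 0.8 0 0 1; 0 0 0 0.8 0 0 1", "newtons": 40}}

```text
time_s: 7.95
tcp_pos: [0.4858, 0.1844, 0.1378]
ee_rot: [0.433, 1.527, -0.435]
ft_force: [-0.7, -5.4, 0.6]
width: 0.0168
```

```bash
python3 look.py 6
```

```text
7.95 [-0.398  0.738 -0.05   1.783  0.059  0.623 -1.037] [0.4858 0.1844 0.1378] [-0.7 -5.4  0.6] [-1.28  0.02  0.02] 0.01678124077277847
tip scene 1 26 [-7.4 -7.2 -7.1 -7.1]
tip scene -1 142 [4.4 4.6 4.6 4.9]
```

View pics/l6.png

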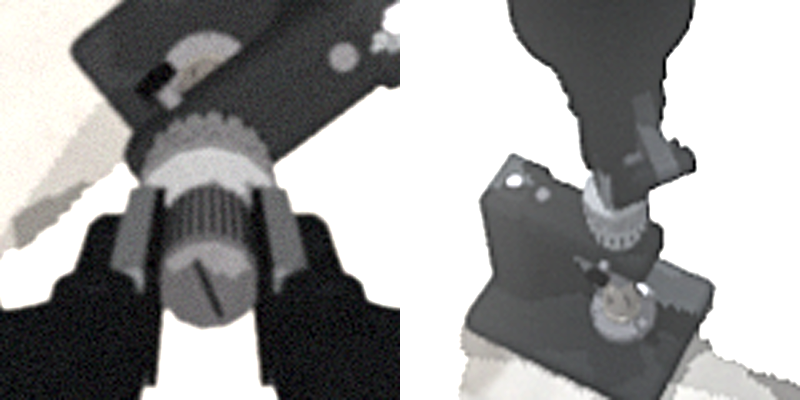

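The slot is still fixed in the jaws after about 1.65 rad of turning. That leaves at least 0.75 rad of slip past the thimble's stop. Release and retreat.

Emit:
{"method": "carry_out", "body": {"series": "0 0 0 0 0 0 0.5; 0 0 0 0 0 0 0.4; 0 0 0 0 0 0 0.3; 0 0 0 0 0 0 0.3; -20 0 0 0 0 0 0.2; -50 0 0 0 0 0 0; -90 0 0 0 0 0 0; -130 0 0 0 0 0 0; -150 0 0 0 0 0 0; -150 0 0 0 0 0 0"}}

```text
time_s: 9.3
tcp_pos: [0.4863, 0.1853, 0.2888]
ee_rot: [0.434, 1.525, -0.432]
ft_force: [-0.4, -0.1, 0.2]
width: 0.0854
```

```bash
python3 look.py 7; python3 - <<'E'
import cv2,numpy as np
o=[]
for f in ("scene0.npz","s7.npz"):
    im=np.load(f)["im"][255:330,185:260,::-1];c=cv2.resize(im,(400,400),interpolation=cv2.INTER_LANCZOS4);o.append(np.clip((c/255.)**.7*330,0,255).astype(np.uint8))
cv2.imwrite("pics/cmp.png",np.hstack(o))
E
```

```text
9.3 [-0.393  0.541 -0.059  1.558  0.035  1.041 -1.014] [0.4863 0.1853 0.2888] [-0.4 -0.1  0.2] [-0.04 -0.05 -0.02] 0.08539070846453355
tip scene 1 0 []
tip scene -1 0 []
```

View pics/l7.png

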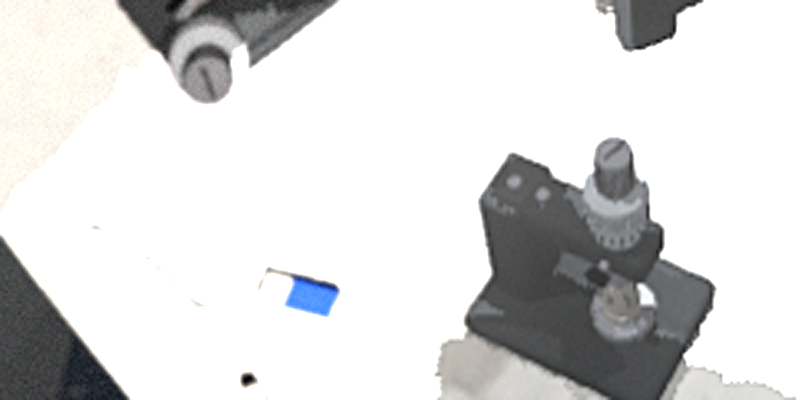

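View pics/cmp.png

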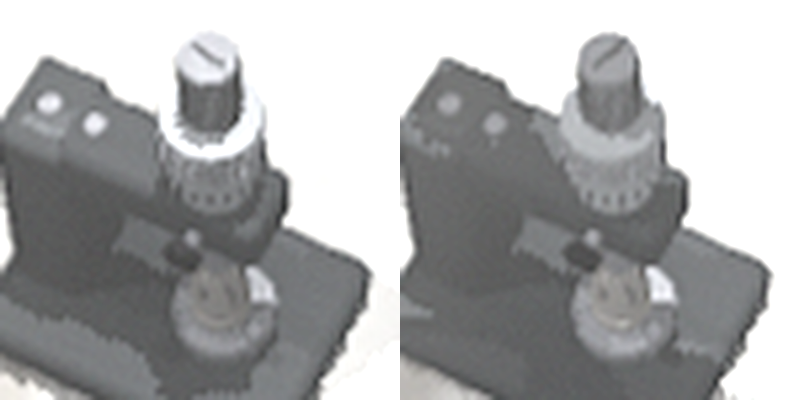

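The before/after crops show the ratchet slot turned by about a quarter turn clockwise and the collet still upright in the middle of the anvil. The gripper is well clear. Handing in.

```bash
python3 -c "
from station import *
print(close_job())"
```

```text
the job is handed in; nothing more can be done
None
```

I turned the ratchet of the micrometer holding the collet (at about x 0.486, y 0.185) clockwise by about 1.65 rad (95°) in one grasp. I then let go, lifted clear and handed the job in at about 9.4 s. `close_job()` gives no verdict.

**What the last checks showed**
- **Ratchet:** the slot in its top kept the same angle in the jaws throughout, so the grip did not slip. Before and after pictures show about a quarter turn clockwise. With the thimble stopping at about 0.9 rad, that means at least 0.75 rad of ratchet slip. I worked this out from the turn and could not read it directly.
- **Collet:** it still stands upright in the middle of the anvil. I did not measure the clamp force.
- **Gripper and forces:** the gripper is open and about 100 mm above the micrometer, with wrist force near zero. The highest wrist force reading was about 11 N, while gripping.
- **Other micrometer:** nothing came near the one with the gauge block.

**What disagreed:** the fingertips were not 22 mm ahead of the reported TCP. Both cameras showed them behind it, by about 27 mm open and 17 mm half closed. My first descent therefore stopped too high. I noticed this before closing the jaws and went 36 mm lower.

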